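# Stow the tamping paddle behind the push-push lattice door

### The job

Press the cabinet's lattice door further shut by its knob to free its push-push latch, slide it open, and stand the round wooden tamping paddle upright on the floor of the well inside; then slide the door shut and press it in again so that it stays latched. Press gently, only until you feel it come up against the latch's rubber stop, which sits at a different depth each time, and never lean on it. Set the paddle down rather than dropping it, and leave the bell, anvil and tiles where they are.

Things in the scene. Friction and masses are not known exactly. Their poses are not given: they have to be found in the camera images.
- cabinet: Low cedar cabinet, 96 mm high, fixed at a varying place and yaw. z up, y along its length, origin on the bench; spans x -100 to 100, y -255 to 165 mm. Open-topped well at x -80 to 80, y -180 to -20 mm, floor 14 mm above the bench; deck at y -20 to 165 on which the opened door parks; latch housing, 108 mm high, at y -255 to -185.
- latch_box: Push-push latch hidden at the cabinet's -y end. Pressing the latched door in by 9.5 to 27.5 mm (unseen, other each start) trips it; 1 mm on is a rubber buffer, 10 N/mm: at a push of about 15 N in all it has clicked; over 22 N strains it. Let back, the door springs open. To relatch: from 34 mm open or more push shut and on to the same buffer, let back; it rests at 0. Do not pull a latched door.
- door (a joint): Slide of the lattice door (170 mm long, 176 wide, 0.4 kg, lying flat, top 93 mm above the bench) along the cabinet's y, m: 0 latched over the well, + opens towards +y (0.155 full: 150 mm of well clear), - pressed in. A spring pushes it open: 7 N at 0, 9.5 N pressed in 28 mm, 4 N at its end, 0.034; beyond that 1 N rail friction, damping 30 N per m/s.
- knob (a point): Centre of the door's brass knob, an upright cylinder 22 mm in diameter and 30 mm tall in the middle of the door; 15 mm above the door's top face, 108 mm above the bench. Moves with the door; at door 0 it is at x 0, y -100 mm in the cabinet's frame.
- well (a point): Middle of the well's floor, 14 mm above the bench, fixed at x 0, y -100 mm in the cabinet's frame. The door's underside is 69 mm above it.
- paddle_grip (a point): Grip of the round olive-wood tamping paddle, 0.12 kg: a disc 64 mm in diameter, 14 mm thick, lying flat, with an upright post 24 mm in diameter reaching 60 mm above the underside. This point is on the post's axis 38 mm above the underside. It stands at one of three places shared with bell and anvil; z up.
- bell: Bystander: brass hand bell standing on its mouth, 68 mm in diameter, 88 mm tall with a thin dark handle. Origin at the centre of its underside.
- anvil: Bystander: squat iron anvil block 70 x 56 mm, 44 mm tall. Origin at the centre of its underside.
- triangle0: Bystander: sea-green glazed triangle, three-sided tile with 59 mm sides, 12 mm thick, lying flat. Origin at the centre of its underside.
- triangle1: Bystander: another such triangle.
- triangle2: Bystander: another such triangle.
- triangle3: Bystander: another such triangle.
Mind the look-alikes: they are no part of the job. Leave any red or white look-alike of the part that bears paddle_grip alone.

How it is judged (in metres and radians):
On the way, in this order (a step that is already met when the one before it is completed fails the run):
1. the latched door has been pressed in (value of joint door below -0.008 m), for 0.02 s.
2. the door has been freed by a press and has come open by more than 20 mm (value of joint door above 0.02 m), for 0.1 s.
3. the paddle stands in the well, let go (z of paddle_grip in the frame of well between 0.033 and 0.043 m and horizontal distance between paddle_grip and well below 0.075 m and angle between paddle_grip's own z axis and vertical below 0.12 rad and contact force between the fingers and anything else below 0.2 N), for 0.2 s.
At the end, for the whole second after the job is handed in: The door rests latched shut by itself (within 4 mm of its latched place, still), and the paddle stands upright (within 7 degrees) on the floor of the well under it (value of joint door between -0.004 and 0.004 m and velocity of joint door between -0.005 and 0.005 m/s and z of paddle_grip in the frame of well between 0.033 and 0.043 m and horizontal distance between paddle_grip and well below 0.075 m and angle between paddle_grip's own z axis and vertical below 0.12 rad); the robot touches nothing.
It fails at once if the latch's buffer is pressed with more than 13 N (contact force between latch_box and anything else above 13 N).
It fails at once if the paddle is let go more than 12 mm above the well's floor (horizontal distance between paddle_grip and well below 0.08 m and z of paddle_grip in the frame of well above 0.05 m and contact force between the fingers and paddle below 0.02 N).
It fails at once if a bystander is moved by more than 20 mm (distance of any of bell, anvil, triangle0, triangle1, triangle2, triangle3 from where it was at the start of the episode above 0.02 m).
It also fails if it takes over 69 s, if anything falls off the work surface, if the arm or the gripper's body presses on something with over 40 N, if the wrist force passes 120 N, or if a joint passes its speed limit or range.

### The arm

A 6-joint arm with a two-finger parallel gripper is mounted at the origin on the work surface. World frame = base frame: x ahead of the robot, y to its left, z up, the work surface at z = 0. Lengths are in mm, angles in rad, forces in N, time in s.
With the tool pointing down it reaches from about 350 to 975 mm from the base axis. Payload 7.1 kg.
Tool frame: the origin (TCP) lies at the very end of the fingers, on their centre line; the grasp point (between the pads) lies 19 mm behind it (ctrl.grip_depth is the distance from the TCP to the grasp point, in mm); x points along the fingers, z is the direction in which the jaws open and shut, and the axes are right-handed (so a half turn about x gives the same grasp; the last joint's range is limited). The gripper opens to 88 mm and grips with 3 to 60 N. Pads are 20 mm wide; open, the fingers measure 115 mm over their backs; the gripper's body (75 mm by 178 mm) begins 61 mm behind the grasp point.
Start: joints at [-0.019, 0.423, 1.63, -0, 1.089, -0.019], TCP at [624.984, 0.026, 222.675] pointing down, gripper open.
Joint ranges: [-3, 3], [-0.9, 2.11], [0.09, 2.58], [-1.31, 4.45], [0.11, 2.69], [-2.54, 2.54]. Speed limits (rad/s): [2.39, 2.39, 3.01, 3.14, 3.14, 3.14].

### API

Orientations are given as a rotation vector (axis times angle).
In Python, from workcell import ctrl gives the robot as it stands. The module is installed in compiled form; this text tells all that it offers.
- The arm moves only by the tool send_rows, never from a script. Its argument "rows" is a list of rows, each a list of 4 numbers: the shift along the tool's x, y, z in mm, then the turn about the tool's x in rad. In form: [[x, y, z, turn], ...]. A call has 1 to 10 rows; each row shifts and turns the pose as measured when the row begins, along the tool's axes as they then stand; what a row does not reach is not made up. A row lasts 1/12 s, in which the tool goes at most 41.7 mm and 7.16 degrees, less where a joint would pass 70% of its speed; a pose out of reach is approached as far as the arm can. A call with a gripper value outside its range is refused whole. "fingers" is the opening, from 0 (shut) to 1 (fully open), set as the call begins (left out, the last holds). The fingers move at their own pace and stop on an object; the grip force is fixed at half the most. Time passes only in rows, so rows that do not move let the fingers close. It gives the time, the measured TCP pose, the force and the opening at its end, in the units of the state.
- ctrl.get_obs(): the state, without advancing time (a new reading comes with each control period).
- ctrl.get_image(name): name is "scene" or "side" or "wrist"; returns a dict with "img" (384x512x3 uint8, red, green, blue), "depth" (384x512 float32, mm along the optical axis (not along the pixel's ray), 0 where there is no reading), "mtx" (3x3 intrinsics, pixels), "world_from_camera" (4x4, takes a point from camera to world coordinates). Camera axes: x right, y down, z forward; pixel columns grow to the right and rows downward; lengths in mm; the calibration is good to about 2 mm. A picture is of the moment at which its call begins.
- ctrl.close_job(): hands the job in, once; it reports no verdict.
The state is a dict: "t": time; "qpos": joint angles; "qvel": joint speeds; "joint_torque": joint torques, N m; "ee_pos": TCP position; "orientation": TCP orientation; "ft_force": force on the tool from outside, world axes, zero at the start; "moment": the same for the moment, N m; "width": finger opening in mm.
Only numpy, scipy, OpenCV 4.12 (cv2) and the standard library are available. Lean on these libraries where they do the work, as an engineer would, in place of code of your own. Each camera call takes 0.05 s, during which the arm holds its last target.

## Working session

There is one attempt and no reset: what is moved stays moved. The work goes in short steps, Python scripts to look and compute and a tool call to move; the robot and the scene stay as the last step left them, time stands still between calls to the robot, and variables do not carry over. Pictures are saved under pics/ and viewed, and the job is handed in when it is done.

Besides the shell and the picture viewer there is one more tool, called after "Emit:" as a command line: name --pt "numbers of a row" for each row, then --argument value for the rest. send_rows: Moves the arm, as the interface text tells. Its arguments: {"type":"object","properties":{"rows":{"type":"array"},"fingers":{"type":"number"}},"required":["rows"]}

```bash
mkdir -p pics; cat > h.py <<'E'
from workcell import ctrl
import numpy as np, cv2
from scipy.spatial.transform import Rotation as R
def cam(n):
    d=ctrl.get_image(n); return d
def pts(d):
    K=d['mtx'];z=d['depth'];v,u=np.mgrid[:z.shape[0],:z.shape[1]]
    P=np.stack([(u-K[0,2])*z/K[0,0],(v-K[1,2])*z/K[1,1],z],-1)
    T=d['world_from_camera'];W=P@T[:3,:3].T+T[:3,3];W[z<=0]=np.nan
    return W
def save(d,name): cv2.imwrite('pics/'+name,cv2.cvtColor(d['img'],cv2.COLOR_RGB2BGR))
E
python3 - <<'E'
from h import *
import pickle
for n in ['scene','side','wrist']:
    d=cam(n); save(d,n+'0.png'); pickle.dump(d,open(n+'0.pkl','wb')); print(n,d['world_from_camera'].round(2).tolist())
o=ctrl.get_obs(); print(o); print(R.from_rotvec(o['orientation']).as_matrix().round(3))
E
```

```text
scene [[-0.36, 0.7, -0.62, 1114.13], [0.93, 0.26, -0.25, 175.35], [-0.02, -0.67, -0.74, 792.14], [0.0, 0.0, 0.0, 1.0]]
side [[0.75, -0.46, 0.48, 37.2], [-0.66, -0.5, 0.56, -666.14], [-0.02, -0.74, -0.67, 820.07], [0.0, 0.0, 0.0, 1.0]]
wrist [[1.0, 0.0, -0.0, 624.77], [0.0, -0.96, -0.29, 79.96], [-0.0, 0.29, -0.96, 384.4], [0.0, 0.0, 0.0, 1.0]]
{'t': 0.15, 'qpos': array([-1.89793880e-02,  4.23691425e-01,  1.63048712e+00, -1.02530561e-06,
        1.08860751e+00, -1.89797435e-02]), 'qvel': array([-3.24099925e-04, -9.55593072e-04, -1.36135025e-03,  6.18704756e-05,
        4.97265862e-04, -7.36655515e-04]), 'joint_torque': array([ 9.52650989e-04, -5.44981134e+01, -2.73919362e+01,  6.45430083e-02,
        2.04369903e-02, -3.19723256e-05]), 'ee_pos': array([6.24574028e+02, 4.64059304e-02, 2.22074700e+02]), 'orientation': array([1.64249245e-05, 1.57198953e+00, 1.77312778e-05]), 'ft_force': array([-0.7166047 , -0.53745504,  0.0618141 ]), 'moment': array([-0.00829493,  0.01683844,  0.02233954]), 'width': 87.54565616400015}
[[-0.001 -0.     1.   ]
 [ 0.     1.     0.   ]
 [-1.     0.    -0.001]]
```

View pics/scene0.png

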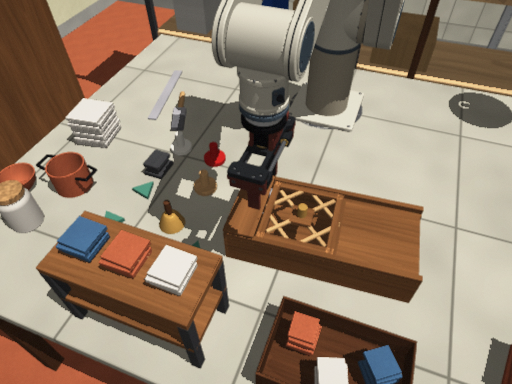

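View pics/side0.png

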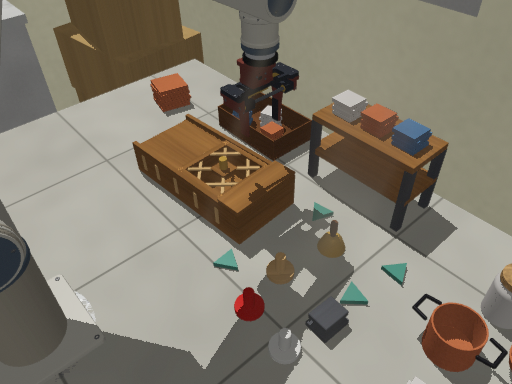

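View pics/wrist0.png

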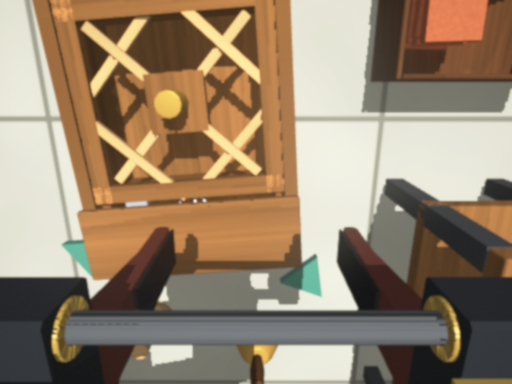

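Candidates for the paddle in the side view are: tan wooden at (281,267), red (249,303), white (285,345), and the bell at (332,238), which is brass with a dark handle. I choose the tan one. Next I take a close crop and measure.

```bash
python3 - <<'E'
from h import *
import pickle
d=pickle.load(open('side0.pkl','rb')); c=pickle.load(open('scene0.pkl','rb')); w=pickle.load(open('wrist0.pkl','rb'))
a=cv2.resize(d['img'][190:370,200:380],None,fx=2.2,fy=2.2,interpolation=3)
b=cv2.resize(c['img'][90:270,120:300],None,fx=2.2,fy=2.2,interpolation=3)
cv2.imwrite('pics/crop.png',cv2.cvtColor(np.hstack([a,b]),4))
for n,x,l in [('side',d,[(281,257),(281,267),(280,277),(249,292),(332,225),(224,160),(225,170)]),('scene',c,[(205,172),(205,185),(303,207),(303,212)]),('wrist',w,[(168,104)])]:
    P=pts(x)
    for u,v in l: print(n,u,v,P[v,u].round(1),x['img'][v,u])
# knob: gold mask in wrist
for n,x in [('wrist',w),('side',d),('scene',c)]:
    P=pts(x); m=(P[...,2]>116)&(P[...,2]<128)
    h=cv2.cvtColor(x['img'],cv2.COLOR_RGB2HSV)
    m&=(h[...,0]>17)&(h[...,0]<32)&(h[...,1]>130)
    k=np.argwhere(m); print(n,len(k), np.nanmedian(P[m],0) if len(k) else None, np.nanmin(P[m],0) if len(k) else None,np.nanmax(P[m],0) if len(k) else None)
# post top of paddle: points z 55..65 near the tan paddle
E
```

```text
side 281 257 [ 481.5 -223.1   60.1] [103  83  58]
side 281 267 [ 476.4 -229.1   35.4] [107  86  59]
side 280 277 [ 468.4 -234.9   12.4] [100  80  56]
side 249 292 [ 370.9 -244.9   59.4] [97 18 13]
side 332 225 [ 617.7 -246.3   82. ] [77 70 61]
side 224 160 [554.5  61.2 124.2] [178 144  65]
side 225 170 [553.4  59.1  93.6] [76 55 33]
scene 205 172 [ 480.  -214.8   59.2] [99 75 50]
scene 205 185 [ 492.7 -213.    22.1] [96 73 47]
scene 303 207 [558.5  72.2 122.7] [210 161  79]
scene 303 212 [565.5  75.  114.3] [116  85  41]
wrist 168 104 [557.1  70.5 122.7] [241 201  97]
wrist 657 [557.3321856   70.48270179 123.28298147] [546.18690534  59.91718902 116.010091  ] [567.22646988  80.72845904 125.53212641]
side 50 [553.91947801  67.91121762 122.63486454] [545.21458785  57.77066715 117.31742472] [566.58081223  79.65487345 126.88577929]
scene 57 [559.72810009  70.94817286 122.32251521] [548.65401403  62.07934036 116.67002583] [566.73212726  80.48905855 124.85756078]
```

View pics/crop.png

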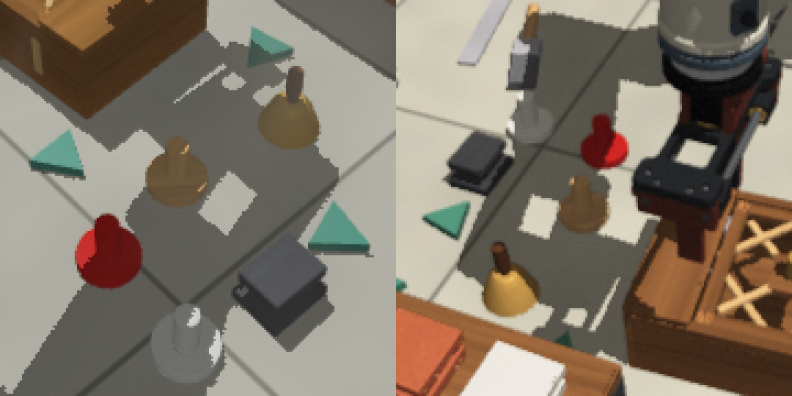

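```bash
python3 - <<'E'
from h import *
import pickle
D={n:pickle.load(open(n+'0.pkl','rb')) for n in ['scene','side','wrist']}
al=[]
for n in ['side','wrist','scene']:
    P=pts(D[n]).reshape(-1,3)
    m=(abs(P[:,0]-560)<230)&(P[:,1]>-140)&(P[:,1]<400)
    for lo,hi in [(100,113),(88,113)]:
        q=P[m&(P[:,2]>lo)&(P[:,2]<hi)][:,:2]
        if n!='wrist' : al.append(q)
        print(n,lo,len(q),cv2.minAreaRect(q.astype(np.float32)))
q=np.vstack(al)
# raster top-down
for n in ['side','scene','wrist']:
    P=pts(D[n]).reshape(-1,3); I=np.zeros((600,600,3),np.uint8)
    m=(P[:,2]>85)&(P[:,2]<113)
    for p in P[m]:
        x,y=int(p[0]-300),int(p[1]+200)
        if 0<=x<600 and 0<=y<600: I[y,x]=(0,0,255) if p[2]>100 else (255,255,255)
    cv2.imwrite(f'pics/td_{n}.png',I)
# paddle post
for n in ['side','scene']:
    P=pts(D[n]).reshape(-1,3)
    for lo,hi,r in [(57,63,25),(18,55,25),(1,13.5,45)]:
        m=(np.hypot(P[:,0]-484,P[:,1]+220)<r)&(P[:,2]>lo)&(P[:,2]<hi); q=P[m]
        print(n,lo,m.sum(),np.median(q,0).round(1),q.min(0).round(1),q.max(0).round(1),cv2.minEnclosingCircle(q[:,:2].astype(np.float32)))
# bystanders by rough position
for n,u,v in [('side',332,245),('side',285,345),('side',249,303),('side',322,210),('side',228,262),('side',353,296),('side',396,272),('side',325,315)]:
    print(n,u,v,pts(D[n])[v,u].round(0))
E
```

```text
side 100 1832 ((648.1728515625, 66.10310363769531), (366.912353515625, 338.721435546875), 81.5924072265625)
side 88 4787 ((615.863037109375, 94.67054748535156), (325.560791015625, 492.17529296875), 4.216988563537598)
wrist 100 14280 ((630.675048828125, -14.388504028320312), (179.26832580566406, 330.77728271484375), 85.84854888916016)
wrist 88 43242 ((619.986328125, 15.73309326171875), (265.6811828613281, 340.2445068359375), 89.92926788330078)
scene 100 1263 ((625.25146484375, -34.90269470214844), (160.44297790527344, 288.64520263671875), 66.31278228759766)
scene 88 5794 ((613.6531982421875, 129.0086669921875), (328.7230224609375, 421.6427917480469), 4.403896808624268)
side 57 72 [ 482.  -220.3   59.6] [ 470.5 -231.5   57. ] [ 491.2 -208.4   62.7] ((481.9088134765625, -219.5615234375), 12.309443473815918)
side 18 118 [ 474.2 -227.2   37.4] [ 469.7 -231.9   18.4] [ 489.8 -212.1   55. ] ((480.8131103515625, -221.37908935546875), 11.440431594848633)
side 1 339 [ 470.9 -233.1    7.3] [ 440.1 -264.2    1. ] [ 527.8 -175.9   13.5] ((484.1083679199219, -220.199462890625), 44.74635696411133)
scene 57 46 [ 483.5 -218.8   59.7] [ 470.4 -230.1   57.1] [ 493.1 -208.1   62.5] ((481.91253662109375, -219.23101806640625), 11.949043273925781)
scene 18 79 [ 490.3 -213.1   36.1] [ 476.6 -227.    18.7] [ 495.  -206.8   54.7] ((484.0628967285156, -217.73004150390625), 11.483647346496582)
scene 1 230 [ 495.8 -211.     9.4] [ 443.1 -264.6    1. ] [ 527.6 -177.9   13.5] ((485.1239929199219, -221.19920349121094), 43.86336135864258)
side 332 245 [ 609. -261.   33.]
side 285 345 [ 354. -368.   36.]
side 249 303 [ 364. -252.   36.]
side 322 210 [ 695. -153.   11.]
side 228 262 [ 409. -125.   13.]
side 353 296 [ 547. -376.   15.]
side 396 272 [ 669. -398.   12.]
side 325 315 [ 454. -378.   43.]
```

View pics/td_side.png

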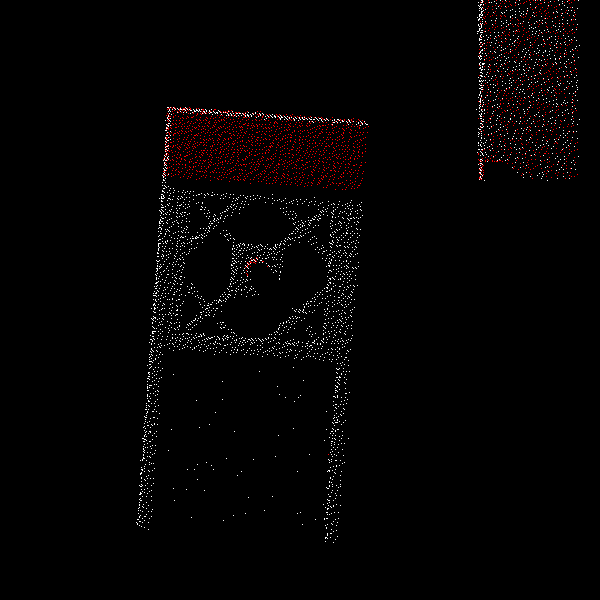

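View pics/td_scene.png

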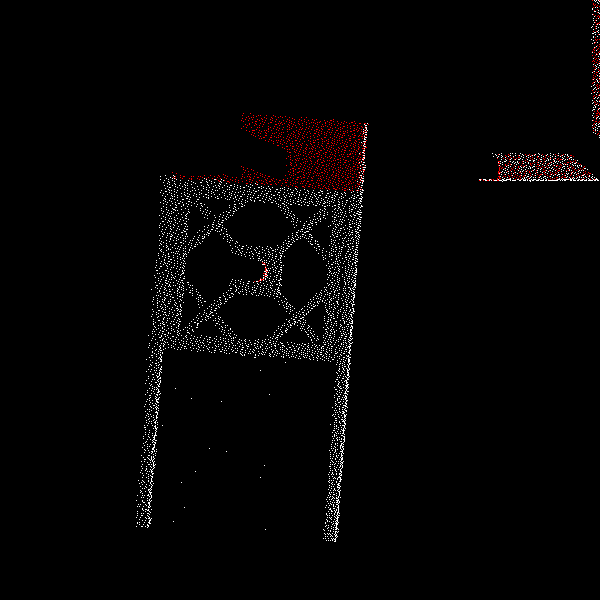

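```bash
cat >> h.py <<'E'
def need(target,yaw=None):
    o=ctrl.get_obs(); M=R.from_rotvec(o['orientation']).as_matrix()
    d=M.T@(np.array(target)-o['ee_pos']); t=0
    y=np.arctan2(-M[0,1],M[1,1])
    print('t',round(o['t'],2),'tool shift',d.round(1),'yaw now',round(y,4),'turn',None if yaw is None else round(-(yaw-y),4),'F',o['ft_force'].round(1),'w',round(o['width'],1),'pos',o['ee_pos'].round(1))
E
python3 - <<'E'
from h import *
import pickle
D={n:pickle.load(open(n+'0.pkl','rb')) for n in ['scene','side','wrist']}
for n in ['side','scene']:
    P=pts(D[n]).reshape(-1,3)
    m=(P[:,0]>400)&(P[:,0]<700)&(P[:,1]>-130)&(P[:,1]<400)&(P[:,2]>85)&(P[:,2]<113)
    q=P[m][:,:2]; r=cv2.minAreaRect(q.astype(np.float32)); print(n,r)
# left outer edge line (cab -x), right outer edge from side/scene
def edge(P,sgn):
    m=(P[:,0]>400)&(P[:,0]<700)&(P[:,1]>-60)&(P[:,1]<320)&(P[:,2]>88)&(P[:,2]<113); q=P[m]
    E=[]
    for y in range(-60,320,10):
        s=q[(q[:,1]>=y)&(q[:,1]<y+10)]
        if len(s)>5: E.append((y+5,np.percentile(sgn*s[:,0],97)*sgn))
    E=np.array(E); c=np.polyfit(E[:,0],E[:,1],1); print(sgn,'yaw',-np.arctan(c[0]),'x at knob y 70',np.polyval(c,70),np.abs(E[:,1]-np.polyval(c,E[:,0])).max())
for n in ['side','scene']:
    P=pts(D[n]).reshape(-1,3); edge(P,-1); edge(P,1)
# knob in side/scene heights
need([557.3,70.3,93+10],0.075)
P=pts(D['side']).reshape(-1,3); m=(P[:,0]>700)&(P[:,1]<0)&(P[:,2]>20); print('shelf',np.nanpercentile(P[m],[1,99],axis=0))
E
```

```text
side ((553.17822265625, 123.79625701904297), (205.65040588378906, 424.3454895019531), 4.051605224609375)
scene ((551.5159301757812, 124.19686126708984), (203.9476318359375, 421.2747802734375), 4.267910003662109)
-1 yaw 0.07634946432272254 x at knob y 70 456.90497678413067 1.353771790102087
1 yaw 0.03897860187591555 x at knob y 70 649.4810786378299 55.564223205527014
-1 yaw 0.2112581865221565 x at knob y 70 475.9625243007255 89.60360448681138
1 yaw 0.0713407733802778 x at knob y 70 655.9806654050996 0.9470357534514733
t 0.15 tool shift [119.2  70.3 -67.1] yaw now 0.0 turn -0.075 F [-0.7 -0.5  0.1] w 87.5 pos [624.6   0.  222.1]
shelf [[ 710.88571309 -606.15108346   24.01427952]
 [1371.66296307   -6.95942926  352.74865064]]
```

Emit:
send_rows --pt "0 0 0 -0.074" --pt "0 20 -20 0" --pt "0 20 -20 0" --pt "0 20 -20 0" --pt "0 5 0 0" --pt "0 0 0 0" --fingers 0.6

```text
t: 0.65
ee_pos: [556.8, 61.2, 219.9]
orientation: [-0.06, 1.574, 0.059]
ft_force: [-0.5, 0.0, 0.1]
width: 53.9
```

```bash
python3 -c "
from h import *
need([556.9,70,99],0.074)"
```

```text
t 0.65 tool shift [120.9   8.8   1.2] yaw now 0.0755 turn 0.0015 F [-0.5  0.   0.1] w 53.9 pos [556.8  61.2 219.9]
```

Emit:
send_rows --pt "30 9 1 0" --pt "30 0 0 0" --pt "30 0 0 0" --pt "0 0 0 0"

```text
t: 0.98
ee_pos: [561.9, 70.1, 130.2]
orientation: [-0.06, 1.565, 0.06]
ft_force: [-1.2, -0.2, 0.5]
width: 53.2
```

```bash
python3 -c "
from h import *
d=cam('wrist'); save(d,'w1.png'); d=cam('scene'); save(d,'s1.png')
need([556.9,70,99],0.074)"
```

```text
t 1.08 tool shift [35.4  0.3 -8.2] yaw now 0.0763 turn 0.0023 F [ 0.1 -0.1 -0.1] w 52.6 pos [564.7  70.3 134.5]
```

View pics/w1.png

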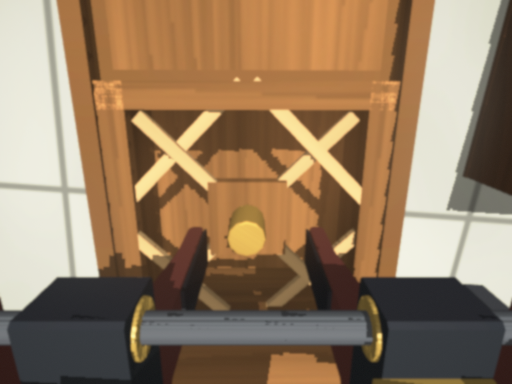

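View pics/s1.png

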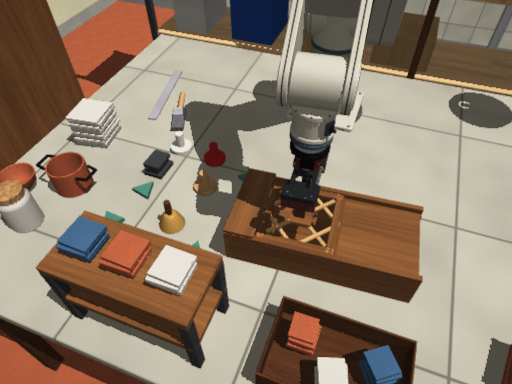

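Emit:
send_rows --pt "0 0 0 0" --pt "0 0 -7 0" --pt "10 0 0 0" --pt "5 0 0 0" --pt "0 0 0 0" --pt "0 0 0 0"

```text
t: 1.58
ee_pos: [562.6, 68.9, 125.4]
orientation: [-0.058, 1.547, 0.059]
ft_force: [-0.6, 0.4, -0.4]
width: 52.5
```

```bash
python3 -c "
from h import *
need([556.9,70,99],0.074)"
```

```text
t 1.58 tool shift [26.2  1.5 -6.2] yaw now 0.0749 turn 0.0009 F [-0.6  0.4 -0.4] w 52.5 pos [562.6  68.9 125.4]
```

Emit:
send_rows --pt "6 1 -3 0" --pt "6 1 -3 0" --pt "6 0 0 0" --pt "6 0 0 0" --pt "3 0 0 0" --pt "0 0 0 0"

```text
t: 2.08
ee_pos: [556.4, 70.9, 95.5]
orientation: [-0.058, 1.547, 0.059]
ft_force: [0.0, 0.0, -1.1]
width: 52.7
```

```bash
python3 -c "
from h import *
need([556.9,70,99],0.074)"
```

```text
t 2.08 tool shift [-3.5 -1.   0.5] yaw now 0.0752 turn 0.0012 F [ 0.   0.  -1.1] w 52.7 pos [556.4  70.9  95.5]
```

Emit:
send_rows --pt "-4 -0.5 0 0" --pt "0 0 0 0" --pt "0 0 0 0"

```text
t: 2.33
ee_pos: [556.2, 70.3, 99.3]
orientation: [-0.058, 1.548, 0.059]
ft_force: [-0.4, -0.5, 0.2]
width: 52.6
```

Emit:
send_rows --pt "0 0 0 0" --pt "0 0 0 0" --pt "0 0 0 0" --pt "0 0 0 0" --pt "0 0 0 0" --pt "0 0 0 0" --fingers 0.0

```text
t: 2.83
ee_pos: [556.8, 70.3, 100.4]
orientation: [-0.058, 1.547, 0.059]
ft_force: [0.2, -0.8, 0.4]
width: 21.6
```

```bash
python3 -c "
from h import *
d=cam('wrist'); save(d,'w2.png')
need([556.9,70,99],0.074)"
```

```text
t 2.88 tool shift [ 1.4 -0.3  0.1] yaw now 0.0752 turn 0.0012 F [-1.  -0.1  1.2] w 21.8 pos [556.8  70.3 100.4]
```

View pics/w2.png

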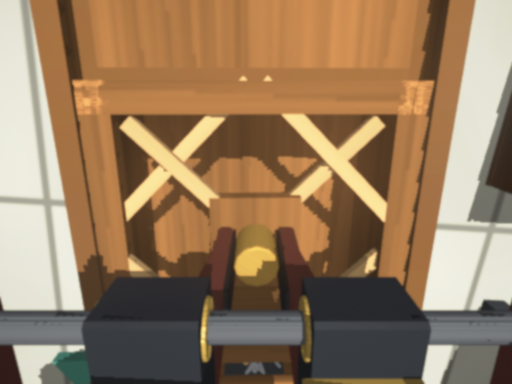

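Emit:
send_rows --pt "0 -1 0 0" --pt "0 -1 0 0" --pt "0 -1 0 0"

```text
t: 3.13
ee_pos: [556.8, 69.8, 100.4]
orientation: [-0.054, 1.547, 0.062]
ft_force: [-1.1, 6.7, 0.2]
width: 21.6
```

Emit:
send_rows --pt "0 -1 0 0" --pt "0 -1 0 0" --pt "0 -1 0 0"

```text
t: 3.38
ee_pos: [556.8, 69.9, 100.4]
orientation: [-0.05, 1.547, 0.065]
ft_force: [-0.1, 6.3, 0.9]
width: 21.3
```

Emit:
send_rows --pt "0 -1.6 0 0" --pt "0 -1.6 0 0"

```text
t: 3.55
ee_pos: [556.9, 69.2, 100.4]
orientation: [-0.047, 1.547, 0.067]
ft_force: [-0.7, 8.2, 0.8]
width: 21.2
```

Emit:
send_rows --pt "0 -1.9 0 0" --pt "0 -1.9 0 0"

```text
t: 3.72
ee_pos: [557.0, 67.9, 100.4]
orientation: [-0.044, 1.547, 0.07]
ft_force: [-0.6, 8.6, 1.0]
width: 21.0
```

Emit:
send_rows --pt "0 -4 0 0" --pt "0 -4 0 0"

```text
t: 3.88
ee_pos: [557.3, 63.0, 100.4]
orientation: [-0.041, 1.548, 0.073]
ft_force: [-1.2, 9.9, 1.0]
width: 21.5
```

Emit:
send_rows --pt "0 -2.3 0 0" --pt "0 -2.3 0 0"

```text
t: 4.05
ee_pos: [557.4, 61.0, 100.4]
orientation: [-0.038, 1.548, 0.076]
ft_force: [-1.1, 10.2, 1.0]
width: 21.7
```

Emit:
send_rows --pt "0 -2.4 0 0" --pt "0 -2.4 0 0"

```text
t: 4.22
ee_pos: [557.6, 59.2, 100.4]
orientation: [-0.035, 1.548, 0.079]
ft_force: [-1.7, 9.4, 0.6]
width: 21.2
```

Emit:
send_rows --pt "0 -2.4 0 0" --pt "0 -2.4 0 0"

```text
t: 4.38
ee_pos: [557.7, 57.4, 100.4]
orientation: [-0.031, 1.548, 0.082]
ft_force: [-0.3, 10.1, 0.1]
width: 21.5
```

Emit:
send_rows --pt "0 -2.4 0 0" --pt "0 -2.4 0 0"

```text
t: 4.55
ee_pos: [557.8, 56.4, 100.4]
orientation: [-0.026, 1.549, 0.085]
ft_force: [-0.4, 14.8, 0.8]
width: 21.5
```

Emit:
send_rows --pt "0 -2.4 0 0"

```text
t: 4.63
ee_pos: [557.8, 56.2, 100.4]
orientation: [-0.023, 1.549, 0.087]
ft_force: [-0.7, 14.8, 0.5]
width: 21.2
```

Emit:
send_rows --pt "0 3 0 0" --pt "0 4 0 0" --pt "0 5 0 0" --pt "0 5 0 0"

```text
t: 4.97
ee_pos: [556.3, 76.1, 100.4]
orientation: [-0.019, 1.55, 0.089]
ft_force: [0.4, 2.5, -3.8]
width: 21.5
```

Emit:
send_rows --pt "0 6 0 0" --pt "0 6 0 0" --pt "0 6 0 0"

```text
t: 5.22
ee_pos: [554.9, 95.2, 100.5]
orientation: [-0.02, 1.55, 0.089]
ft_force: [2.1, 0.5, -6.2]
width: 21.2
```

Emit:
send_rows --pt "0 8 0 0" --pt "0 10 0 0" --pt "0 12 0 0" --pt "0 12 0 0" --pt "0 12 0 0" --pt "0 12 0 0"

```text
t: 5.72
ee_pos: [550.0, 160.4, 100.5]
orientation: [-0.028, 1.551, 0.083]
ft_force: [4.8, -4.6, -8.8]
width: 21.5
```

```bash
python3 -c "
from h import *
need([556.9-.074*154,70+153.5,100],0.074)"
```

```text
t 5.72 tool shift [ 2.7 63.2 -0.1] yaw now 0.0706 turn -0.0034 F [ 4.8 -4.6 -8.8] w 21.5 pos [550.  160.4 100.5]
```

Emit:
send_rows --pt "0.5 12 0 0" --pt "0.5 12 0 0" --pt "0.5 12 0 0" --pt "0.5 12 0 0" --pt "0.4 8 0 0" --pt "0.3 4 0 0"

```text
t: 6.22
ee_pos: [545.4, 222.2, 100.4]
orientation: [-0.034, 1.551, 0.078]
ft_force: [1.4, -2.1, -1.8]
width: 21.7
```

```bash
python3 -c "
from h import *
need([556.9-.074*154,70+153.5,100],0.074)"
```

```text
t 6.22 tool shift [0.4 1.2 0.2] yaw now 0.0722 turn -0.0018 F [ 1.4 -2.1 -1.8] w 21.7 pos [545.4 222.2 100.4]
```

Door is at about 152 mm. One small nudge to the end, then release and lift.

Emit:
send_rows --pt "0 2 0 0" --pt "0 2 0 0" --pt "0 0 0 0"

```text
t: 6.47
ee_pos: [545.3, 223.8, 100.4]
orientation: [-0.041, 1.55, 0.076]
ft_force: [0.2, 1.9, -3.0]
width: 21.4
```

Emit:
send_rows --pt "0 0 0 0" --pt "0 0 0 0" --pt "0 0 0 0" --pt "-10 0 0 0" --pt "-15 0 0 0" --pt "-15 0 0 0" --pt "-15 0 0 0" --pt "-5 0 0 0" --pt "0 0 0 0" --fingers 0.65

```text
t: 7.22
ee_pos: [544.0, 223.8, 166.9]
orientation: [-0.039, 1.549, 0.078]
ft_force: [0.2, -0.1, -0.1]
width: 56.9
```

```bash
python3 -c "
from h import *
d=cam('scene'); save(d,'s3.png')
d2=cam('side'); save(d2,'d3.png')
need([482,-219.5,150],0.074); print(R.from_rotvec(ctrl.get_obs()['orientation']).as_matrix().round(3))"
```

```text
t 7.32 tool shift [   3.3 -437.5  -94.4] yaw now 0.0745 turn 0.0005 F [-0.4  0.6 -0.1] w 56.8 pos [543.6 223.6 165.6]
[[ 0.018 -0.074  0.997]
 [ 0.025  0.997  0.074]
 [-1.     0.024  0.02 ]]
```

View pics/s3.png

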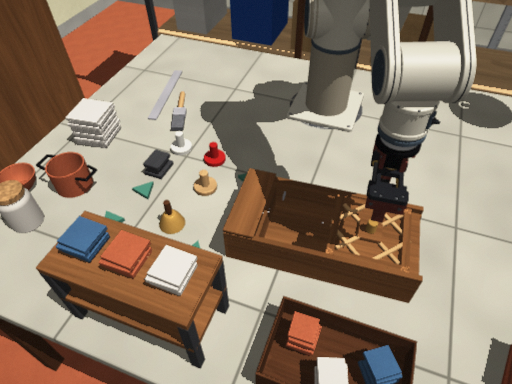

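View pics/d3.png

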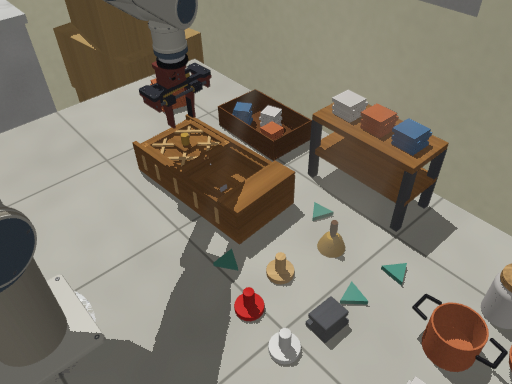

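Emit:
send_rows --pt "0 -15 -5 0" --pt "0 -28 -8 0" --pt "0 -34 -8 0" --pt "0 -34 -8 0" --pt "0 -34 -8 0" --pt "0 -34 -8 0" --pt "0 -34 -8 0" --pt "0 -34 -8 0" --pt "0 -34 -8 0" --pt "0 -34 -8 0"

```text
t: 8.15
ee_pos: [480.2, -107.6, 148.0]
orientation: [-0.047, 1.563, 0.088]
ft_force: [0.2, 0.0, 0.2]
width: 57.1
```

```bash
python3 -c "
from h import *
need([482,-219.5,120],0.074); print(R.from_rotvec(ctrl.get_obs()['orientation']).as_matrix().round(3))"
```

```text
t 8.15 tool shift [  25.1 -112.3   -7.9] yaw now 0.0857 turn 0.0117 F [0.2 0.  0.2] w 57.1 pos [ 480.2 -107.6  148. ]
[[ 0.005 -0.086  0.996]
 [ 0.026  0.996  0.085]
 [-1.     0.026  0.008]]
```

Emit:
send_rows --pt "0 -34 -2 0.003" --pt "0 -30 -2 0.003" --pt "0 -20 -2 0.003" --pt "0 -12 -1 0" --pt "0 -6 0 0" --pt "0 -3 0 0" --pt "0 0 0 0"

```text
t: 8.73
ee_pos: [470.5, -225.2, 138.9]
orientation: [-0.028, 1.575, 0.076]
ft_force: [-0.6, -0.5, -0.2]
width: 57.0
```

```bash
python3 - <<'E'
from h import *
d=cam('side'); w=cam('wrist'); save(w,'w4.png')
P=pts(d).reshape(-1,3)
h=cv2.cvtColor(d['img'],cv2.COLOR_RGB2HSV).reshape(-1,3)
m=(np.hypot(P[:,0]-484,P[:,1]+220)<25)&(P[:,2]>57)&(P[:,2]<63); q=P[m]
print(m.sum(),q.mean(0) if m.sum() else 0)
need([482,-219.5,70],0.074); print(R.from_rotvec(ctrl.get_obs()['orientation']).as_matrix().round(3))
E
```

```text
76 [ 481.79748292 -220.66997425   59.93629577]
t 8.83 tool shift [69.1  1.9 11.9] yaw now 0.0673 turn -0.0067 F [-0.8  0.6 -0. ] w 57.4 pos [ 470.6 -224.3  139. ]
[[-0.006 -0.067  0.998]
 [ 0.03   0.997  0.067]
 [-1.     0.031 -0.004]]
```

View pics/w4.png

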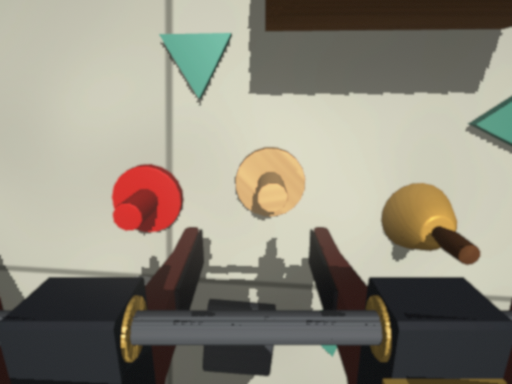

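Emit:
send_rows --pt "6 2 6 0" --pt "12 0 6 0" --pt "16 0 0 0" --pt "16 0 0 0" --pt "10 0 0 0" --pt "4 0 0 0" --pt "0 0 0 0"

```text
t: 9.42
ee_pos: [486.1, -213.6, 69.4]
orientation: [-0.035, 1.574, 0.083]
ft_force: [-0.3, 0.2, 0.7]
width: 57.0
```

```bash
python3 - <<'E'
from h import *
need([482,-220,21],0.074); print(R.from_rotvec(ctrl.get_obs()['orientation']).as_matrix().round(3))
E
```

```text
t 9.42 tool shift [48.2 -7.5 -4.4] yaw now 0.0752 turn 0.0012 F [-0.3  0.2  0.7] w 57.0 pos [ 486.1 -213.6   69.4]
[[-0.005 -0.075  0.997]
 [ 0.03   0.997  0.075]
 [-1.     0.03  -0.003]]
```

Emit:
send_rows --pt "0 -4 -2 0" --pt "0 -3 -2 0" --pt "6 0 0 0" --pt "10 0 0 0" --pt "10 0 0 0" --pt "8 0 0 0" --pt "4 0 0 0" --pt "0 0 0 0"

```text
t: 10.08
ee_pos: [483.5, -221.0, 28.8]
orientation: [-0.037, 1.571, 0.082]
ft_force: [-0.4, 0.3, -0.4]
width: 57.0
```

```bash
python3 - <<'E'
from h import *
need([482,-220,22],0.074)
E
```

```text
t 10.08 tool shift [ 6.8  0.9 -1.4] yaw now 0.0753 turn 0.0013 F [-0.4  0.3 -0.4] w 57.0 pos [ 483.5 -221.    28.8]
```

Emit:
send_rows --pt "3 1 -1 0" --pt "2 0 0 0" --pt "0 0 0 0"

```text
t: 10.33
ee_pos: [482.0, -219.6, 22.7]
orientation: [-0.036, 1.572, 0.082]
ft_force: [0.2, 0.6, 0.6]
width: 57.2
```

Emit:
send_rows --pt "0 0 0 0" --pt "0 0 0 0" --pt "0 0 0 0" --pt "0 0 0 0" --pt "0 0 0 0" --pt "0 0 0 0" --fingers 0.0

```text
t: 10.83
ee_pos: [482.7, -219.8, 23.7]
orientation: [-0.037, 1.57, 0.082]
ft_force: [-0.9, -0.1, -1.4]
width: 23.3
```

Emit:
send_rows --pt "-4 0 0 0" --pt "-10 0 0 0" --pt "-20 0 0 0" --pt "-24 0 0 0" --pt "-24 0 0 0" --pt "-24 0 0 0" --pt "-20 0 0 0" --pt "-10 0 0 0" --pt "-4 0 0 0" --pt "0 0 0 0"

```text
t: 11.67
ee_pos: [481.5, -223.5, 175.3]
orientation: [-0.037, 1.571, 0.082]
ft_force: [0.4, 0.1, -1.3]
width: 23.7
```

```bash
python3 - <<'E'
from h import *
w=cam('side'); save(w,'d5.png')
need([557,70,165],0.074);print(R.from_rotvec(ctrl.get_obs()['orientation']).as_matrix().round(3))
E
```

```text
t 11.72 tool shift [ 17.9 286.5  97.5] yaw now 0.0754 turn 0.0014 F [ 0.1 -0.5 -0. ] w 23.9 pos [ 481.4 -223.4  174.7]
[[-0.003 -0.075  0.997]
 [ 0.029  0.997  0.075]
 [-1.     0.029 -0.001]]
```

View pics/d5.png

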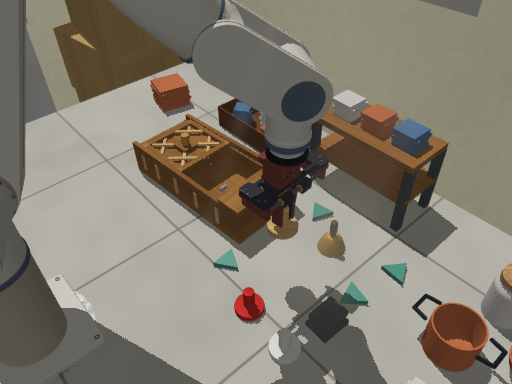

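Emit:
send_rows --pt "0 12 4 0" --pt "0 24 8 0" --pt "0 32 11 0" --pt "0 34 12 0" --pt "0 34 12 0" --pt "0 34 12 0" --pt "0 34 12 0" --pt "0 24 8 0" --pt "0 16 5 0" --pt "0 8 2 0"

```text
t: 12.55
ee_pos: [544.0, 51.4, 171.7]
orientation: [-0.028, 1.59, 0.08]
ft_force: [0.0, -0.2, 0.0]
width: 23.9
```

```bash
python3 - <<'E'
from h import *
need([557.3,65,140],0.074);print(R.from_rotvec(ctrl.get_obs()['orientation']).as_matrix().round(3))
E
```

```text
t 12.55 tool shift [31.8 11.6 14.8] yaw now 0.068 turn -0.006 F [ 0.  -0.2  0. ] w 23.9 pos [544.   51.4 171.7]
[[-0.021 -0.068  0.997]
 [ 0.032  0.997  0.069]
 [-0.999  0.034 -0.019]]
```

Emit:
send_rows --pt "0 6 7 -0.003" --pt "0 4 5 -0.003" --pt "6 0 0 0" --pt "8 0 0 0" --pt "8 0 0 0" --pt "4 0 0 0" --pt "0 0 0 0"

```text
t: 13.13
ee_pos: [552.7, 63.4, 139.5]
orientation: [-0.033, 1.597, 0.084]
ft_force: [-0.4, 0.6, -1.6]
width: 23.3
```

```bash
python3 - <<'E'
from h import *
w=cam('scene'); save(w,'s6.png')
need([557.3,65,38],0.074);print(R.from_rotvec(ctrl.get_obs()['orientation']).as_matrix().round(3))
E
```

```text
t 13.18 tool shift [101.6  -2.    7.3] yaw now 0.0741 turn 0.0001 F [ 0.2  0.1 -2.2] w 23.8 pos [552.7  63.3 139.8]
[[-0.028 -0.074  0.997]
 [ 0.031  0.997  0.075]
 [-0.999  0.033 -0.026]]
```

View pics/s6.png

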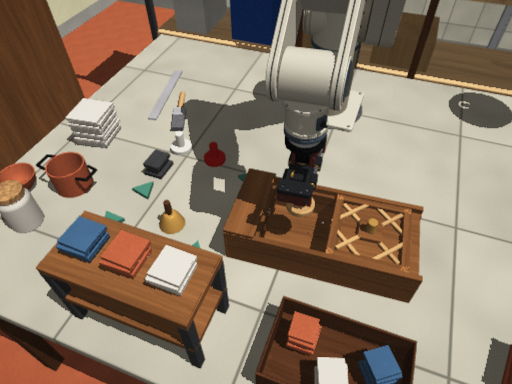

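Emit:
send_rows --pt "5 -1 3 0" --pt "10 -1 3 0" --pt "14 0 1 0" --pt "14 0 0 0" --pt "14 0 0 0" --pt "12 0 0 0" --pt "8 0 0 0" --pt "4 0 0 0" --pt "0 0 0 0"

```text
t: 13.93
ee_pos: [561.2, 62.0, 52.8]
orientation: [-0.031, 1.592, 0.081]
ft_force: [-0.3, 0.0, -1.3]
width: 23.3
```

```bash
python3 - <<'E'
from h import *
need([557.3,65,38],0.074);print(R.from_rotvec(ctrl.get_obs()['orientation']).as_matrix().round(3))
E
```

```text
t 13.93 tool shift [15.   2.8 -3.4] yaw now 0.0709 turn -0.0031 F [-0.3  0.  -1.3] w 23.3 pos [561.2  62.   52.8]
[[-0.023 -0.071  0.997]
 [ 0.031  0.997  0.071]
 [-0.999  0.033 -0.021]]
```

Emit:
send_rows --pt "3 0 -1 0" --pt "3 0 -1 0" --pt "3 0 0 0" --pt "2 0 0 0"

```text
t: 14.27
ee_pos: [560.3, 62.3, 42.4]
orientation: [-0.031, 1.589, 0.082]
ft_force: [-0.2, 0.1, -0.2]
width: 23.7
```

Emit:
send_rows --pt "1 0 0 0" --pt "1 0 0 0"

```text
t: 14.43
ee_pos: [560.5, 62.3, 40.6]
orientation: [-0.031, 1.588, 0.081]
ft_force: [-0.2, 0.1, -0.8]
width: 23.6
```

Emit:
send_rows --pt "1 0 0 0" --pt "1 0 0 0"

```text
t: 14.6
ee_pos: [560.9, 62.5, 38.8]
orientation: [-0.031, 1.587, 0.082]
ft_force: [-0.0, -0.0, -1.2]
width: 23.9
```

Emit:
send_rows --pt "1 0 0 0"

```text
t: 14.68
ee_pos: [560.9, 62.5, 37.9]
orientation: [-0.03, 1.587, 0.082]
ft_force: [-4.9, 0.8, 12.3]
width: 23.5
```

Emit:
send_rows --pt "1 0 0 0"

```text
t: 14.77
ee_pos: [560.8, 62.6, 37.8]
orientation: [-0.03, 1.587, 0.082]
ft_force: [-6.6, -1.6, 20.7]
width: 23.2
```

On the floor (height 37.8, upward force). Relax, then open.

Emit:
send_rows --pt "0 0 0 0" --pt "0 0 0 0" --pt "0 0 0 0"

```text
t: 15.02
ee_pos: [561.3, 62.7, 38.7]
orientation: [-0.031, 1.586, 0.082]
ft_force: [0.5, -0.5, -1.1]
width: 23.3
```

Emit:
send_rows --pt "0 0 0 0" --pt "0 0 0 0" --pt "0 0 0 0" --pt "0 0 0 0" --pt "0 0 0 0" --pt "0 0 0 0" --fingers 0.6

```text
t: 15.52
ee_pos: [561.6, 62.7, 38.4]
orientation: [-0.03, 1.586, 0.082]
ft_force: [0.3, 0.4, 0.6]
width: 52.1
```

Emit:
send_rows --pt "-4 0 0 0" --pt "-10 0 0 0" --pt "-20 0 0 0" --pt "-24 0 0 0" --pt "-24 0 0 0" --pt "-24 0 0 0" --pt "-14 0 0 0" --pt "-5 0 0 0" --pt "0 0 0 0"

```text
t: 16.27
ee_pos: [563.3, 58.3, 173.5]
orientation: [-0.031, 1.586, 0.082]
ft_force: [0.3, -0.4, 0.2]
width: 52.6
```

```bash
python3 - <<'E'
from h import *
w=cam('side'); save(w,'d7.png'); s=cam('scene'); save(s,'s7.png')
P=pts(w).reshape(-1,3)
for d in (w,s):
    P=pts(d).reshape(-1,3); m=(np.hypot(P[:,0]-560,P[:,1]-63)<30)&(P[:,2]>68)&(P[:,2]<80); print(m.sum(),P[m].mean(0) if m.any() else 0)
    P=pts(d);P=P.reshape(-1,3); m=(np.hypot(P[:,0]-545.5,P[:,1]-224)<20)&(P[:,2]>116)&(P[:,2]<128); print('knob',m.sum(),(P[m].min(0)+P[m].max(0))/2 if m.any() else 0)
need([545.5,224,150],0.074);print(R.from_rotvec(ctrl.get_obs()['orientation']).as_matrix().round(3))
E
```

```text
54 [559.61966091  60.36725218  72.75598264]
knob 44 [544.44919983 222.87325137 120.74903921]
76 [562.29057747  63.2735211   73.02071114]
knob 77 [545.74999819 224.59464128 120.77083131]
t 16.37 tool shift [ 27.3 165.7  -4.7] yaw now 0.071 turn -0.003 F [-0.7 -0.3  0. ] w 52.6 pos [562.5  58.3 171.8]
[[-0.019 -0.071  0.997]
 [ 0.032  0.997  0.071]
 [-0.999  0.033 -0.017]]
```

View pics/d7.png

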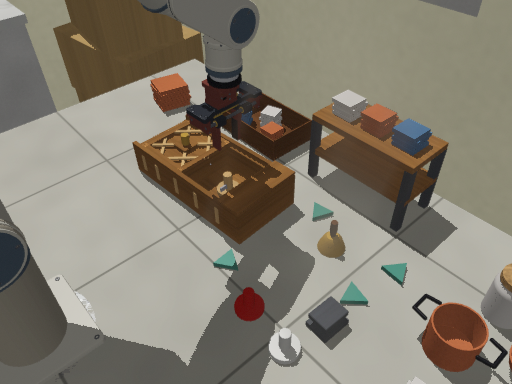

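View pics/s7.png

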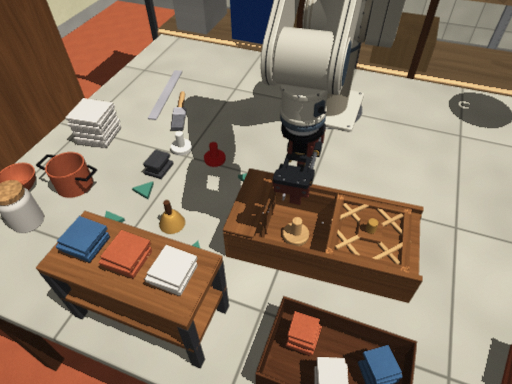

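The paddle stands in the well with its top at 73–74 mm, about 9 mm off centre. The knob is at (545.3, 224).

Emit:
send_rows --pt "0 12 0 -0.003" --pt "0 24 0 0" --pt "0 30 0 0" --pt "0 32 0 0" --pt "0 26 0 0" --pt "0 18 0 0" --pt "0 10 0 0" --pt "0 0 0 0"

```text
t: 17.03
ee_pos: [544.0, 218.7, 166.6]
orientation: [-0.033, 1.605, 0.08]
ft_force: [0.2, 0.6, 0.5]
width: 52.5
```

```bash
python3 - <<'E'
from h import *
need([545.3,224,130],0.074);print(R.from_rotvec(ctrl.get_obs()['orientation']).as_matrix().round(3))
E
```

```text
t 17.03 tool shift [36.6  4.1  2.9] yaw now 0.071 turn -0.003 F [0.2 0.6 0.5] w 52.5 pos [544.  218.7 166.6]
[[-0.036 -0.071  0.997]
 [ 0.028  0.997  0.072]
 [-0.999  0.031 -0.034]]
```

Emit:
send_rows --pt "6 2 1 -0.003" --pt "10 2 1 0" --pt "10 0 0 0" --pt "6 0 0 0" --pt "0 0 0 0"

```text
t: 17.45
ee_pos: [543.0, 221.5, 128.6]
orientation: [-0.037, 1.61, 0.08]
ft_force: [-0.4, -0.3, -0.2]
width: 52.3
```

```bash
python3 - <<'E'
from h import *
need([545.3,224,100],0.074)
E
```

```text
t 17.45 tool shift [28.6  1.5  3.6] yaw now 0.0732 turn -0.0008 F [-0.4 -0.3 -0.2] w 52.3 pos [543.  221.5 128.6]
```

Emit:
send_rows --pt "4 1 2 0" --pt "6 1 2 0" --pt "6 0 0 0" --pt "5 0 0 0" --pt "3 0 0 0" --pt "0 0 0 0"

```text
t: 17.95
ee_pos: [546.5, 222.5, 101.2]
orientation: [-0.034, 1.611, 0.077]
ft_force: [-0.9, 0.6, 0.3]
width: 52.6
```

```bash
python3 - <<'E'
from h import *
need([545.3,224,100],0.074)
E
```

```text
t 17.95 tool shift [ 1.3  1.6 -1. ] yaw now 0.0699 turn -0.0041 F [-0.9  0.6  0.3] w 52.6 pos [546.5 222.5 101.2]
```

Emit:
send_rows --pt "0 1 -1 -0.003" --pt "0 0 0 0" --pt "0 0 0 0" --pt "0 0 0 0" --pt "0 0 0 0" --pt "0 0 0 0" --fingers 0.0

```text
t: 18.45
ee_pos: [544.7, 223.7, 101.9]
orientation: [-0.037, 1.612, 0.08]
ft_force: [-1.1, 0.8, -2.4]
width: 21.6
```

```bash
python3 - <<'E'
from h import *
need([545.3+.074*112,224-112,100.5],0.074);print(R.from_rotvec(ctrl.get_obs()['orientation']).as_matrix().round(3))
E
```

```text
t 18.45 tool shift [  -1.8 -112.     0.6] yaw now 0.0737 turn -0.0003 F [-1.1  0.8 -2.4] w 21.6 pos [544.7 223.7 101.9]
[[-0.043 -0.074  0.996]
 [ 0.025  0.997  0.075]
 [-0.999  0.029 -0.041]]
```

Emit:
send_rows --pt "-0.1 -6 0 0" --pt "-0.3 -10 0 0" --pt "-0.35 -12 0 0" --pt "-0.35 -12 0 0" --pt "-0.35 -12 0 0" --pt "-0.35 -12 0 0" --pt "-0.35 -12 0 0" --pt "-0.35 -12 0 0"

```text
t: 19.12
ee_pos: [551.1, 137.5, 101.9]
orientation: [-0.03, 1.609, 0.088]
ft_force: [-1.2, 5.7, -1.3]
width: 21.0
```

```bash
python3 - <<'E'
from h import *
need([556.9,70.3,101],0.074);print(R.from_rotvec(ctrl.get_obs()['orientation']).as_matrix().round(3))
E
```

```text
t 19.12 tool shift [ -1.7 -67.4   0.7] yaw now 0.0743 turn 0.0003 F [-1.2  5.7 -1.3] w 21.0 pos [551.1 137.5 101.9]
[[-0.04  -0.074  0.996]
 [ 0.035  0.997  0.076]
 [-0.999  0.038 -0.038]]
```

Emit:
send_rows --pt "-0.3 -10 0 0" --pt "-0.3 -10 0 0" --pt "-0.3 -10 0 0" --pt "-0.3 -10 0 0" --pt "-0.3 -8 0 0" --pt "-0.3 -8 0 0"

```text
t: 19.62
ee_pos: [555.5, 79.0, 101.9]
orientation: [-0.023, 1.608, 0.09]
ft_force: [-0.7, 10.6, -2.0]
width: 21.8
```

Emit:
send_rows --pt "-0.2 -5 0 0" --pt "-0.2 -4 0 0" --pt "-0.2 -4 0 0"

```text
t: 19.87
ee_pos: [556.5, 65.9, 101.9]
orientation: [-0.018, 1.608, 0.092]
ft_force: [-0.4, 9.8, -1.2]
width: 21.6
```

Emit:
send_rows --pt "0 -2.6 0 0" --pt "0 -2.4 0 0"

```text
t: 20.03
ee_pos: [556.8, 61.2, 101.9]
orientation: [-0.014, 1.607, 0.093]
ft_force: [-1.4, 9.2, -1.3]
width: 21.5
```

Emit:
send_rows --pt "0 -2.4 0 0" --pt "0 -2.4 0 0"

```text
t: 20.2
ee_pos: [557.1, 57.3, 101.9]
orientation: [-0.011, 1.607, 0.095]
ft_force: [-1.5, 10.4, -0.9]
width: 21.6
```

Emit:
send_rows --pt "0 -2.2 0 0"

```text
t: 20.28
ee_pos: [557.2, 55.9, 101.9]
orientation: [-0.008, 1.607, 0.096]
ft_force: [-1.3, 17.1, -0.3]
width: 21.2
```

Emit:
send_rows --pt "0 -2.2 0 0"

```text
t: 20.37
ee_pos: [557.2, 55.4, 101.8]
orientation: [-0.004, 1.608, 0.098]
ft_force: [-1.7, 21.0, -0.3]
width: 21.6
```

Emit:
send_rows --pt "0 -2.4 0 0"

```text
t: 20.45
ee_pos: [557.2, 55.3, 101.9]
orientation: [0.001, 1.608, 0.1]
ft_force: [-1.7, 22.0, -1.2]
width: 21.1
```

Force reached 22 N, which is higher than I meant. Backing off at once.

Emit:
send_rows --pt "0 1.5 0 0" --pt "0 3 0 0" --pt "0 3 0 0"

```text
t: 20.7
ee_pos: [556.6, 63.8, 101.9]
orientation: [0.005, 1.608, 0.101]
ft_force: [0.0, 5.4, -3.1]
width: 21.1
```

Emit:
send_rows --pt "0 1 0 0" --pt "0 1 0 0"

```text
t: 20.87
ee_pos: [556.5, 65.8, 101.9]
orientation: [0.006, 1.607, 0.102]
ft_force: [-0.3, 5.7, -0.6]
width: 21.4
```

Emit:
send_rows --pt "0 0.5 0 0" --pt "0 0.5 0 0"

```text
t: 21.03
ee_pos: [556.4, 66.6, 101.9]
orientation: [0.007, 1.607, 0.102]
ft_force: [-0.4, 5.8, -2.7]
width: 21.5
```

Emit:
send_rows --pt "0 0.5 0 0" --pt "0 0.5 0 0"

```text
t: 21.2
ee_pos: [556.4, 67.3, 101.9]
orientation: [0.008, 1.607, 0.102]
ft_force: [-0.4, 5.5, -2.5]
width: 21.5
```

Emit:
send_rows --pt "0 0 0 0" --pt "0 0 0 0"

```text
t: 21.37
ee_pos: [556.3, 67.4, 101.9]
orientation: [0.01, 1.607, 0.102]
ft_force: [-0.0, 7.3, -1.3]
width: 21.6
```

Emit:
send_rows --pt "0 0.6 0 0" --pt "0 0.6 0 0" --pt "0 0.6 0 0"

```text
t: 21.62
ee_pos: [556.3, 68.6, 101.9]
orientation: [0.011, 1.607, 0.102]
ft_force: [-0.8, 5.6, -1.0]
width: 21.5
```

Emit:
send_rows --pt "0 0.5 0 0" --pt "0 0.5 0 0"

```text
t: 21.78
ee_pos: [556.3, 69.1, 101.9]
orientation: [0.012, 1.607, 0.103]
ft_force: [-1.4, 5.8, -1.0]
width: 21.4
```

Emit:
send_rows --pt "0 0.5 0 0" --pt "0 0.5 0 0"

```text
t: 21.95
ee_pos: [556.2, 69.7, 101.9]
orientation: [0.012, 1.607, 0.103]
ft_force: [0.2, 5.1, -0.9]
width: 21.1
```

Emit:
send_rows --pt "0 0.5 0 0" --pt "0 0.5 0 0"

```text
t: 22.12
ee_pos: [556.2, 69.9, 101.9]
orientation: [0.012, 1.607, 0.103]
ft_force: [-1.0, 2.1, -0.8]
width: 21.3
```

The force falls away at 69.9 mm, so the latch is taking the load. Releasing.

Emit:
send_rows --pt "0 0 0 0" --pt "0 0 0 0" --pt "0 0 0 0" --pt "0 0 0 0" --pt "0 0 0 0" --pt "0 0 0 0" --fingers 0.6

```text
t: 22.62
ee_pos: [557.0, 66.8, 102.3]
orientation: [0.009, 1.605, 0.101]
ft_force: [-0.7, 0.0, -0.1]
width: 52.6
```

Emit:
send_rows --pt "-4 0 0 0" --pt "-10 0 0 0" --pt "-18 0 0 0" --pt "-20 0 0 0" --pt "-20 0 0 0" --pt "-20 0 0 0" --pt "-10 0 0 0" --pt "0 0 0 0"

```text
t: 23.28
ee_pos: [560.7, 59.1, 212.1]
orientation: [0.008, 1.606, 0.101]
ft_force: [-0.3, 0.3, 0.4]
width: 52.9
```

```bash
python3 - <<'E'
from h import *
w=cam('side'); save(w,'d8.png'); s=cam('scene'); save(s,'s8.png'); v=cam('wrist'); save(v,'w8.png')
for d in (w,s,v):
    P=pts(d).reshape(-1,3); m=(np.hypot(P[:,0]-557,P[:,1]-70)<40)&(P[:,2]>116)&(P[:,2]<128); print('knob',m.sum(),(P[m].min(0)+P[m].max(0))/2 if m.any() else 0)
    m=(np.hypot(P[:,0]-561,P[:,1]-62)<25)&(P[:,2]>60)&(P[:,2]<80); print('post',m.sum(),P[m].mean(0) if m.any() else 0,P[m].max(0) if m.any() else 0)
need([557,70,150],0.074)
E
```

```text
knob 52 [556.91749103  68.52631838 120.89307683]
post 31 [557.69742323  53.19343204  67.45091242] [567.07880151  58.78435925  76.02587394]
knob 74 [556.63026883  70.6371104  120.67588057]
post 18 [571.14174987  63.81580766  65.38529956] [573.92685625  72.29269763  71.15332523]
knob 584 [556.16054226  70.47719159 120.71691533]
post 0 0 0
t 23.43 tool shift [59.5  6.8  1.1] yaw now 0.0569 turn -0.0171 F [-0.1 -0.1  0.6] w 52.6 pos [558.9  59.2 208.9]
```

View pics/d8.png

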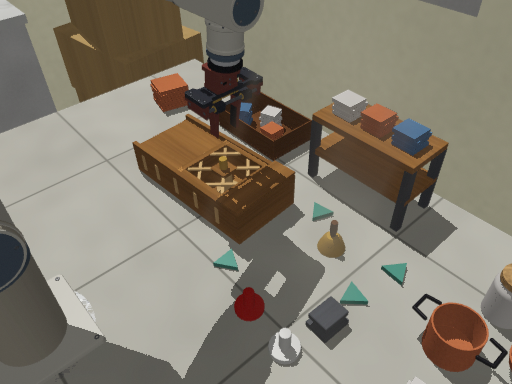

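View pics/w8.png

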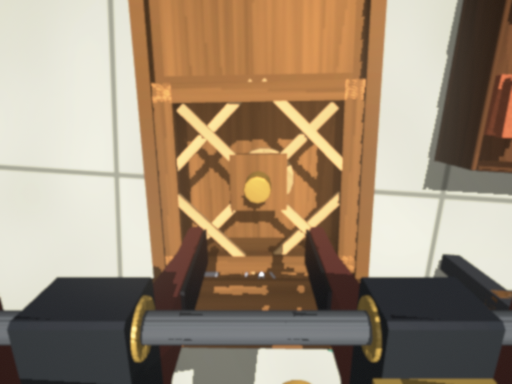

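The knob is back at its latched place: the wrist camera reads y 70.5 now and read 70.5 at the start. The disc shows under the door's centre plate at (262,155), and the arm is clear. Handing in.

```bash
python3 -c "
from h import *
ctrl.close_job()"
```

```text
the job is handed in; nothing more can be done
```

I handed the job in at about 23 s of the 69 s allowed. The paddle is in the well and the door is shut and latched, but **the second press went harder than intended**.

- **First press:** I pressed the door in by its knob and stopped at about 15 N, roughly 14 mm in. The door came free and I slid it to about 153 mm open.
- **Paddle:** I set the wooden paddle (not the red or white one) down on the well floor and let it go only after feeling the floor. Its top measured 73–74 mm against 74 mm expected, about 9 mm off the well's centre.
- **Second press:** The wrist force reached 22 N because I sent three pushes without checking between them. Taking off the spring and friction, the buffer saw roughly 12–13 N, right at the 13 N limit, and I can't tell from my readings whether it stayed below.
- **Door at the end:** The spring load left the gripper at the latched position, and the door held after I let go. The wrist camera put the knob at y 70.5 mm, the same as at the start. The side camera read 68.5 and the scene camera 70.6, which is within calibration error.
- **Paddle at the end:** The closed lattice mostly hides it. I could only glimpse the disc beneath the door, so I couldn't measure again whether it is upright; it was standing when I last saw it, before closing.
- **Bystanders:** The bell, anvil and tiles look unmoved in the pictures, though I didn't measure them again.

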